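# Drift a shelf tie plate into line

## Task

Take the tapered drift out of the tool block and push its nose through the hole in the steel tie plate and on into the hole in the sloping pine rail beneath and the loose nut plate hidden behind it, until its collar sits flat on the plate, so that the taper pulls them all into line; leave the drift standing there. Let the drift do the pulling: do not shove the plate with the gripper, and do not force the drift if it catches: ease it back and feel for the way. Leave the other tools in the block and everything else where it is.

Things in the scene. Friction and masses are not known exactly. Their poses are not given: they have to be found in the camera images.
- drift: steel drift 143 mm long, 0.24 to 0.39 kg, nose down in a hole of the block. Origin: middle of the nose's end; z runs up its axis. 7 mm across at z = 0, tapering to 19.4 mm at z = 50 mm, then plain to the collar (30 mm across, z = 75 to 83 mm, resting on the block); above it a plain round dark handle 22 mm across, z = 83 to 143 mm: the tallest tool, the only one with a straight 60 mm handle
- tool_block: fixed wooden block 260 x 70 x 85 mm, long along its x; origin under its centre. Three upright 22 mm holes go through it at x = -80, 0 and +80 mm, one tool in each; the tools change places and stand in them with a little play. The drift must be raised more than 75 mm to clear it
- rail: fixed pine rail 80 x 340 x 18 mm on a cradle. Origin: centre of its round 20.8 mm through hole on the upper face, 125 mm above the table; z is the hole's axis, up and out of the face, leaning 25 degrees from vertical towards the robot; y runs level along the rail, x up the slope. 80 mm is free below the hole. Straps over the plate stand 13 mm off the face at y = -90 and +90 mm
- plate (a joint): slide of the steel tie plate (50 x 240 x 6 mm, flat on the rail's upper face, hole 21 mm) along the rail's +y, m: 0 = its hole in line with the rail's; 0.007 to 0.0095 at the start; travel -0.004 to 0.0115. Stiff: about 5 N moves it, and it stays where it is left
- rail_back (a point): where the rail hole's axis leaves the rail's underside, 18 mm below the face. Here a steel nut plate, 5 mm thick with a 21 mm hole, lies against the rail unseen and unmeasured, off line by up to 11 mm either way along the rail's x (up or down the slope), held by about 3 N of friction. If the nose catches on it here, feel along x for its hole; the taper then draws it into line
- plate_hole (a point): centre of the plate's hole on its upper face, 6 mm above the rail's face; moves with the plate. At first the holes overlap in a lens 11 to 14 mm wide, centred half-way between them: on either hole's own axis the nose may catch a rim, and the drift must move over to the rail hole's axis as its taper goes in
- water_bottle: bystander: clear water bottle 64 mm across, 200 mm tall; origin under its centre
- tape_roll: bystander: roll of clear packing tape lying flat, 90 mm across, 45 mm high; origin under its centre
- mug: bystander: white mug 80 mm across, 90 mm tall; origin under its centre
- bolt_jar: bystander: glass jar with a steel cap, 68 mm across, 75 mm tall; origin under its centre
- spanner: bystander: steel spanner 180 mm long lying flat; origin under its middle
- carton: bystander: small cardboard carton 120 x 90 x 60 mm; origin under its centre
- punch: bystander tool in the block: straight punch with the same collar as the drift, but a thinner and shorter steel head (16 mm across, 30 mm tall); origin at the middle of its lower end, 75 mm below the underside of its collar
- awl: bystander tool in the block: awl with a pear-shaped wooden handle (34 mm across, 40 mm tall); origin on its axis 75 mm below the underside of its collar (its point is 10 mm above that)

How it is judged (in metres and radians):
On the way, in this order (a step that is already met when the one before it is completed fails the run):
1. the drift has been lifted clear of the tool block (height (world z) of drift above 0.1 m), for 0.1 s.
2. the drift's nose is through the plate and into the rail's hole while the plate is still out of line by over 3 mm (z of drift in the frame of rail below -0.006 m and x of drift in the frame of rail between -0.012 and 0.012 m and y of drift in the frame of rail between -0.012 and 0.012 m and angle between the z axis of drift and the z axis of rail, either way round below 0.3 rad and value of joint plate above 0.003 m), for 0.04 s.
3. the drift is home and the plate is in line (z of drift in the frame of rail below -0.0645 m and x of drift in the frame of rail between -0.012 and 0.012 m and y of drift in the frame of rail between -0.012 and 0.012 m and angle between the z axis of drift and the z axis of rail, either way round below 0.1 rad and value of joint plate between -0.0025 and 0.0025 m), for 0.2 s.
At the end, for the whole second after the job is handed in: The drift stands at rest in both holes with its collar on the plate (nose at least 64.5 mm below the rail's upper face, 69 mm when fully home; axis within 0.1 rad of the hole's axis), and the plate is within 2.5 mm of being in line (all of step 3 and linear speed of drift below 0.02 m/s); the robot touches nothing.
It fails at once if the gripper or arm shoves the plate (over 8 N) (contact force between any of the fingers, the arm and plate above 8 N).
It fails at once if the drift is forced against the plate or the rail (over 130 N) (contact force between drift and plate above 130 N or contact force between drift and rail above 130 N).
It fails at once if another tool or a bystander is moved more than 40 mm (distance of any of water_bottle, tape_roll, mug, bolt_jar, spanner, carton, punch, awl from where it was at the start of the episode above 0.04 m).
It also fails if it takes over 61 s, if anything falls off the work surface, if the arm or the gripper's body presses on something with over 40 N, if the wrist force passes 120 N, or if a joint passes its speed limit or range.

## Robot

A 6-joint arm with a two-finger parallel gripper is mounted at the origin on the work surface. World frame = base frame: x ahead of the robot, y to its left, z up, the work surface at z = 0. Lengths are in m, angles in degrees, forces in N, time in s.
With the tool pointing down it reaches from about 0.25 to 0.725 m from the base axis. Payload 9.7 kg.
Tool frame: the origin (TCP) lies between the finger pads; the fingertips stand 17 mm ahead of it and the grasp point (between the pads) lies 2 mm behind it; z points along the fingers, y is the direction in which the jaws open and shut (so a half turn about z gives the same grasp; the last joint's range is limited). The gripper opens to 85 mm and grips with 20 to 120 N. Pads are 22 mm wide; open, the fingers measure 114 mm over their backs; the gripper's body (76 mm by 85 mm) begins 54 mm behind the grasp point. The pads swing forward as they close: fully open they stand 13 mm farther back than shut.
Start: joints at [70.359, 4.979, 10.078, 95.1, 0, 90], TCP at [0.185, 0.518, 0.248] pointing down, gripper open.
Joint ranges: [-179.16, 179.16], [-48.56, 103.87], [-65.8, 70.77], [-126.05, 130.52], [-82.76, 87.17], [-180, 180]. Speed limits (degrees/s): [127.2, 127.2, 147.25, 180, 180, 180].

## Interface

Orientations are given as [roll, pitch, yaw] about the fixed x, y, z axes, in that order (R = Rz(yaw) Ry(pitch) Rx(roll)).
In Python, from workcell import monitor, cams, order gives the robot as it stands. The module is installed in compiled form; this text tells all that it offers.
- The arm moves only by the shell command python3 -m handwheel 'ROWS' [OPENING] [FORCE]. ROWS is JSON, a list of rows, each a list of 6 numbers: the shift along the tool's x, y, z in m, then the turn, a rotation vector about the tool's x, y, z in degrees. In form: [[tx, ty, tz, wx, wy, wz], ...]. A call has exactly 8 rows; each row shifts and turns the commanded pose from where the row before left it, along the tool's axes as they then stand; what a row does not reach is not made up. A row lasts 1/12 s, in which the tool goes at most 41.7 mm and 7.16 degrees, less where a joint would pass 70% of its speed; a pose out of reach is approached as far as the arm can. A call is refused whole if a number of a shift passes 0.0417 or a number of a turn 7.16, either way. A call with a gripper value outside its range is refused whole. OPENING is the opening, from -1 (shut) to 1 (fully open), set as the call begins (- or left out, the last holds). The fingers move at their own pace and stop on an object; FORCE is the grip in N (left out, the last holds). Time passes only in rows, so rows that do not move let the fingers close, or fill a call up. It gives the time, the measured TCP pose, the force and the opening at its end, in the units of the state.
- monitor.get_obs(): the state, without advancing time (a new reading comes with each control period).
- cams.camera(name): name is "scene" or "top" or "wrist"; returns a dict with "img" (420x560x3 uint8, red, green, blue), "depth" (420x560 float32, m along the optical axis (not along the pixel's ray), 0 where there is no reading), "fx", "fy", "cx", "cy" (pixels), "distortion" ([k1, k2, p1, p2, k3] as OpenCV has them; the pictures are not rectified), "rvec" (rotation vector, rad) and "tvec" (3), from world to camera coordinates, as OpenCV has them; the wrist camera has in their place "tool_from_camera" (4x4, takes a point from camera to tool coordinates, whose origin is the TCP and whose axes are the flange's). Camera axes: x right, y down, z forward; pixel columns grow to the right and rows downward; lengths in m; the calibration is good to about 2 mm. A picture is of the moment at which its call begins: read the wrist's pose just before it.
- order.job_done(): hands the job in, once; it reports no verdict.
The state is a dict: "time": time; "q": joint angles; "qd": joint speeds; "joint_efforts": joint torques, N m; "ee_pos": TCP position; "tcp_rot": TCP orientation; "wrist_force": force on the tool from outside, world axes, zero at the start; "torque": the same for the moment, N m; "opening": finger opening in m.
Only numpy, scipy, OpenCV 4.12 (cv2) and the standard library are available. Lean on these libraries where they do the work, as an engineer would, in place of code of your own. Each camera call takes 0.05 s, during which the arm holds its last target. There are 200 camera calls.

## Working session

There is one attempt and no reset: what is moved stays moved. The work goes in short steps, Python scripts to look and compute and a shell command to move; the robot and the scene stay as the last step left them, time stands still between calls to the robot, and variables do not carry over. Pictures are saved under pics/ and viewed, about 8 in all and at most 12, crops included, and the job is handed in when it is done.

```bash
mkdir -p pics
cat > h.py <<'E'
import numpy as np, cv2
from scipy.spatial.transform import Rotation as R
from workcell import monitor, cams, order
def pose():
    s=monitor.get_obs(); return np.array(s["ee_pos"]),R.from_euler('xyz',s["tcp_rot"],degrees=True),s
def shot(name,fn=None):
    p,r,s=pose(); c=cams.camera(name)
    if fn: cv2.imwrite('pics/'+fn,c["img"][:,:,::-1])
    K=np.array([[c["fx"],0,c["cx"]],[0,c["fy"],c["cy"]],[0,0,1]]);D=np.array(c["distortion"],float)
    if name=="wrist":
        T=np.array(c["tool_from_camera"]);W=np.eye(4);W[:3,:3]=r.as_matrix();W[:3,3]=p;M=W@T
    else:
        Rm=cv2.Rodrigues(np.array(c["rvec"],float))[0];M=np.eye(4);M[:3,:3]=Rm.T;M[:3,3]=-Rm.T@np.array(c["tvec"],float).ravel()
    h,w=c["depth"].shape
    u,v=np.meshgrid(np.arange(w),np.arange(h))
    n=cv2.undistortPoints(np.stack([u,v],-1).reshape(-1,1,2).astype(np.float64),K,D).reshape(h,w,2)
    ray=np.concatenate([n,np.ones((h,w,1))],-1)
    d=c["depth"]
    P=(ray*d[...,None])@M[:3,:3].T+M[:3,3]
    P[d==0]=np.nan
    return dict(c=c,P=P,ray=ray@M[:3,:3].T,o=M[:3,3],M=M,K=K,D=D)
E
python3 - <<'E'
from h import *
for n in ["scene","top"]:
    a=shot(n,n+"0.png"); np.savez(n+'0.npz',P=a['P'],img=a['c']['img'],ray=a['ray'],o=a['o']); print(n,a['o'],a['M'][:3,2])
s=pose()[2]; print(s)
E
```

```text
scene [0.97368324 0.38914797 1.00517901] [-0.37738818 -0.3764454  -0.84608925]
top [ 0.30677369 -0.04404486  1.7038578 ] [ 0.1479212  -0.00161648 -0.98899783]
{'time': 0.1, 'q': array([7.03586455e+01, 5.00769119e+00, 1.00401979e+01, 9.51013451e+01,
       3.12489584e-04, 8.99970677e+01]), 'qd': array([-0.07730248,  0.10866639,  0.15035373,  0.05770159,  0.07033925,
        0.07648869]), 'joint_efforts': array([ 1.30290802e-03, -5.21559513e+01,  4.65654731e+01,  1.58832909e-02,
        1.09739631e-04, -8.64362875e-06]), 'ee_pos': array([0.18480647, 0.51781824, 0.24766722]), 'tcp_rot': array([-1.79931162e+02, -3.16012428e-04,  1.60361577e+02]), 'wrist_force': array([-0.04521664,  1.28732206, -0.47281767]), 'torque': array([-0.02274414, -0.04991331,  0.00487598]), 'opening': 0.0854455515395803}
```

```bash
ls pics
```

```text
scene0.png
top0.png
```

View pics/scene0.png

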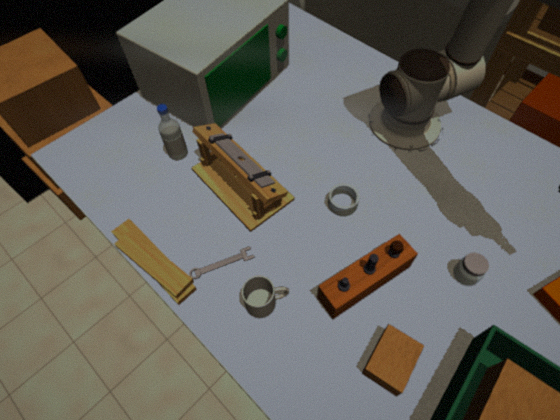

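View pics/top0.png

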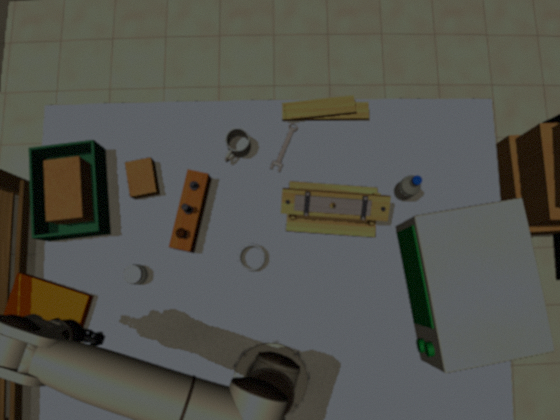

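The scene view shows the block with three tools at about (345,283), (371,263) and (396,247), and the rail with its plate at (240,165). In the top view the block is at (190,210) and the rail at (335,205).

Run:
```python
import numpy as np,cv2
a=np.load('scene0.npz');b=np.load('top0.npz')
c1=cv2.resize(a['img'][225:320,310:425],None,fx=5,fy=5,interpolation=3)[:,:,::-1]
c2=cv2.resize(b['img'][175:245,270:400],None,fx=4.4,fy=4.4,interpolation=3)[:,:,::-1]
cv2.imwrite('pics/c.png',np.vstack([c1[:, :572],np.clip(c2[:,:572].astype(float)*1.8,0,255).astype(np.uint8)])[:783])
cv2.imwrite('pics/c.png',cv2.resize(cv2.imread('pics/c.png'),None,fx=.76,fy=.76))
P=b['P']
for n,d in (('scene',a),('top',b)):
  P=d['P'];
  for ctr in [(345,283),(371,263),(396,247)] if n=='scene' else [(195,185),(188,209),(181,233)]:
    u,v=ctr; w=P[v-14:v+15,u-14:u+15].reshape(-1,3); w=w[w[:,2]>.1]
    print(n,ctr,len(w), np.nanmax(w[:,2]) if len(w) else 0)
    t=w[w[:,2]>np.nanmax(w[:,2])-.006]; print(t.mean(0),len(t))
  # table & block top
  t=P[(np.abs(P[...,2]-.085)<.006)&(P[...,1]>.1)&(P[...,1]<.5)]; print('block',np.nanmedian(t,0),len(t))
# rail plate plane in top & scene
for n,d,box in (('top',b,(190,222,300,372)),('scene',a,(140,190,210,280))):
  P=d['P'][box[0]:box[1],box[2]:box[3]].reshape(-1,3); P=P[P[:,2]>.11]
  best=None;rng=np.random.default_rng(0)
  for i in range(400):
    q=P[rng.choice(len(P),3,0)];nn=np.cross(q[1]-q[0],q[2]-q[0]);
    if np.linalg.norm(nn)<1e-6: continue
    nn/=np.linalg.norm(nn);nn*=np.sign(nn[2]); k=(np.abs((P-q[0])@nn)<.002)
    if best is None or k.sum()>best[0]: best=(k.sum(),nn,k)
  Q=P[best[2]];m=Q.mean(0);_,_,V=np.linalg.svd(Q-m);nn=V[2]*np.sign(V[2][2])
  print(n,'plane',best[0],len(P),nn,np.degrees(np.arccos(nn[2])),m,V[0],Q.min(0),Q.max(0))
```

```text
scene (345, 283) 54 0.12470830847044212
[0.62816451 0.23686277 0.12207249] 34
scene (371, 263) 162 0.15627865155372622
[0.54979395 0.25531028 0.15256513] 59
scene (396, 247) 157 0.1351317588195432
[0.47151914 0.27275392 0.13084943] 60
block [0.56915934 0.25216266 0.08437993] 2519
top (195, 185) 26 0.1287885020209265
[0.62605208 0.23486953 0.12535665] 14
top (188, 209) 63 0.15893293804419595
[0.54808462 0.25314161 0.1553395 ] 21
top (181, 233) 86 0.13875652390551396
[0.47144696 0.26746799 0.13538151] 15
block [0.54547583 0.25189702 0.08491448] 1480
top plane 553 1757 [-0.32222413  0.0122786   0.94658378] 18.811638988694483 [ 0.55389017 -0.20983816  0.13091179] [-0.08500287 -0.99625203 -0.01601274] [ 0.50578848 -0.32574731  0.11405166] [ 0.59357109 -0.10327346  0.14452002]
scene plane 673 1580 [-0.3024277   0.03062315  0.95268028] 17.696457555424356 [ 0.56161066 -0.18680235  0.13217895] [ 0.07279431  0.99730682 -0.00894913] [ 0.52316252 -0.3026772   0.11887782] [ 0.60094832 -0.06209243  0.14305131]
```

View pics/c.png

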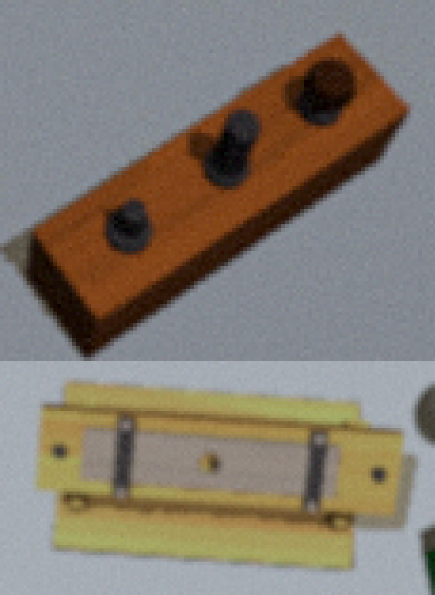

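The drift is the middle tool: the tallest, with its top at z≈0.153, standing at about (0.549, 0.254). The top crop shows the lens-shaped hole of the plate near top pixel (333,205), and the rail yawed about -4°. Next I'll work out the move to a viewpoint over the rail.

```bash
cat >> h.py <<'E'
from scipy.linalg import logm
def rows(pt,Rt,n,full=False):
    "constant body twist per row that leads from the present pose to the target"
    p,r,s=pose(); A=np.eye(4);A[:3,:3]=r.as_matrix();A[:3,3]=p
    B=np.eye(4);B[:3,:3]=Rt.as_matrix();B[:3,3]=pt
    if full: # translation per row exact for sequential apply shift-then-turn
        pass
    rv=(r.inv()*Rt).as_rotvec()/n; dR=R.from_rotvec(rv)
    S=sum((dR**k).as_matrix() for k in range(n)); t=np.linalg.solve(S,r.inv().apply(pt-p))
    print(n,'rows of',np.round(t,4).tolist(),np.round(np.degrees(rv),2).tolist(),'| total shift',np.round(r.inv().apply(pt-p),4))
def railR(yaw,lean=25): return R.from_euler('zy',[yaw,-lean],degrees=True) # rail axes
def toolR(rail): return R.from_matrix(rail.as_matrix()@np.diag([-1,1,-1.]))
E
python3 - <<'E'
from h import *
b=np.load('top0.npz');P=b['P']
w=P[199:212,326:340].reshape(-1,3); print(np.nanmedian(w,0))
# intersection ray with height .13
for px in [(333,205),(285.6,202),(380.7,207.9)]:
    u,v=int(px[0]),int(px[1]); r=b['ray'][v,u]; o=b['o']; print(px,o+r*(.131-o[2])/r[2])
c=cams.camera('wrist'); print(np.round(c['tool_from_camera'],3),c['fx'],c['cx'],c['cy'])
rr=railR(-4.3); hole=np.array([.555,-.205,.131]); print(rr.as_matrix()[:,0])
tgt=hole+rr.apply([0,0,.20]); print(tgt)
p,r,s=pose(); 
rows(tgt,toolR(rr),24); rows(np.array([.549,.254,.25]),R.from_euler('xyz',[180,0,167.5],degrees=True),16)
E
```

```text
[ 0.55090239 -0.20593235  0.12917227]
(333, 205) [ 0.54971311 -0.20637077  0.131     ]
(285.6, 202) [ 0.56143628 -0.05659031  0.131     ]
(380.7, 207.9) [ 0.54119381 -0.35364763  0.131     ]
[[ 0.001 -0.956 -0.293  0.074]
 [ 1.     0.001 -0.     0.   ]
 [ 0.001 -0.293  0.956 -0.126]
 [ 0.     0.     0.     1.   ]] 367.46171558947566 284.2749337527816 208.70925849366486
[ 0.90375665 -0.07497873  0.42142865]
[ 0.47047635 -0.205       0.31226156]
24 rows of [-0.0185, -0.0269, 0.0004] [-0.22, -1.02, -0.63] | total shift [-0.512  -0.5849 -0.0639]
16 rows of [-0.0265, -0.0095, -0.0001] [-0.0, -0.0, -0.45] | total shift [-0.4317 -0.1261 -0.0021]
```

```bash
sed -i "s/from_euler('zy',\[yaw/from_euler('ZY',[yaw/" h.py
python3 - <<'E'
from h import *
rr=railR(-4.3); hole=np.array([.551,-.206,.131]); print(rr.as_matrix())
tgt=hole+rr.apply([0,0,.12]); print(tgt)
rows(tgt,toolR(rr),24)
E
```

```text
[[ 0.90375665  0.07497873 -0.42142865]
 [-0.0679538   0.99718513  0.03168738]
 [ 0.42261826  0.          0.90630779]]
[ 0.50042856 -0.20219751  0.23975693]
24 rows of [-0.019, -0.0266, 0.0041] [-0.14, -1.04, -0.63] | total shift [-0.5393 -0.5721  0.0086]
```

```bash
python3 -m handwheel '[[-0.019,-0.0266,0.0041,-0.14,-1.04,-0.63],[-0.019,-0.0266,0.0041,-0.14,-1.04,-0.63],[-0.019,-0.0266,0.0041,-0.14,-1.04,-0.63],[-0.019,-0.0266,0.0041,-0.14,-1.04,-0.63],[-0.019,-0.0266,0.0041,-0.14,-1.04,-0.63],[-0.019,-0.0266,0.0041,-0.14,-1.04,-0.63],[-0.019,-0.0266,0.0041,-0.14,-1.04,-0.63],[-0.019,-0.0266,0.0041,-0.14,-1.04,-0.63]]'
python3 -m handwheel '[[-0.019,-0.0266,0.0041,-0.14,-1.04,-0.63],[-0.019,-0.0266,0.0041,-0.14,-1.04,-0.63],[-0.019,-0.0266,0.0041,-0.14,-1.04,-0.63],[-0.019,-0.0266,0.0041,-0.14,-1.04,-0.63],[-0.019,-0.0266,0.0041,-0.14,-1.04,-0.63],[-0.019,-0.0266,0.0041,-0.14,-1.04,-0.63],[-0.019,-0.0266,0.0041,-0.14,-1.04,-0.63],[-0.019,-0.0266,0.0041,-0.14,-1.04,-0.63]]'
python3 -m handwheel '[[-0.019,-0.0266,0.0041,-0.14,-1.04,-0.63],[-0.019,-0.0266,0.0041,-0.14,-1.04,-0.63],[-0.019,-0.0266,0.0041,-0.14,-1.04,-0.63],[-0.019,-0.0266,0.0041,-0.14,-1.04,-0.63],[-0.019,-0.0266,0.0041,-0.14,-1.04,-0.63],[-0.019,-0.0266,0.0041,-0.14,-1.04,-0.63],[-0.019,-0.0266,0.0041,-0.14,-1.04,-0.63],[-0.019,-0.0266,0.0041,-0.14,-1.04,-0.63]]'
python3 - <<'E'
from h import *
rr=railR(-4.3); hole=np.array([.551,-.206,.131])
rows(hole+rr.apply([0,0,.12]),toolR(rr),8)
E
```

```text
time: 0.82
ee_pos: [0.2678, 0.2677, 0.2234]
tcp_rot: [179.3, 8.4, 165.4]
wrist_force: [0.8, -0.2, 0.0]
opening: 0.0855
time: 1.48
ee_pos: [0.3744, 0.0267, 0.2205]
tcp_rot: [179.2, 16.9, 170.4]
wrist_force: [0.3, 1.1, -0.3]
opening: 0.0852
time: 2.15
ee_pos: [0.5006, -0.2038, 0.2407]
tcp_rot: [-180.0, 25.2, 175.7]
wrist_force: [0.2, 0.7, 0.9]
opening: 0.0857
8 rows of [0.0001, 0.0002, 0.0001] [-0.0, 0.02, 0.0] | total shift [0.0007 0.0016 0.0008]
```

Run:
```python
from h import *
a=shot('wrist','w1.png'); np.savez('w1.npz',P=a['P'],img=a['c']['img'],ray=a['ray'],o=a['o'],K=a['K'],D=a['D'],M=a['M'])
cv2.imwrite('pics/w1.png',cv2.resize(np.clip(a['c']['img'][:,:,::-1].astype(float)*1.3,0,255).astype(np.uint8),None,fx=1.4,fy=1.4,interpolation=3))
```

```text
(no output)
```

View pics/w1.png

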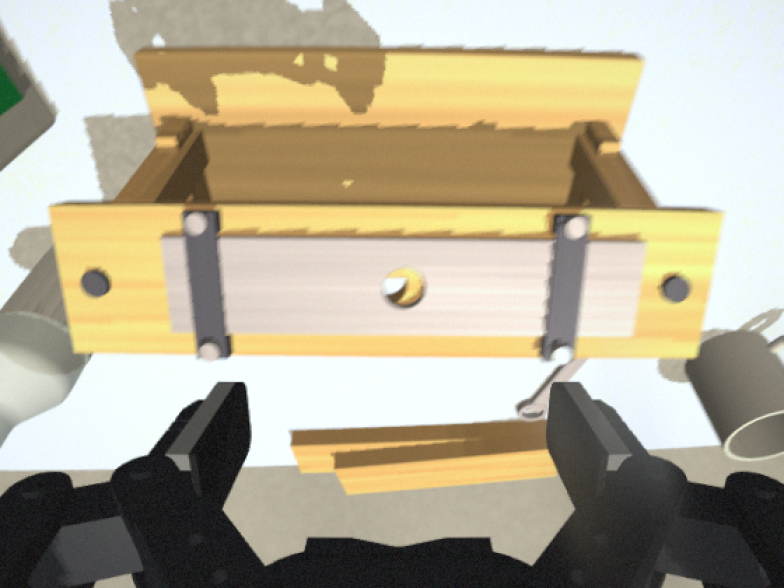

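The wrist view shows the plate hole at about (404,287)/1.4 with white showing through on its left side. The straps centre on x≈386 and the plate is shifted right (+y) by about 9 mm. I'll zoom in on the hole and compute positions.

Run:
```python
from h import *
a=np.load('w1.npz'); img=a['img'];K,D,M=a['K'],a['D'],a['M']
cv2.imwrite('pics/w1c.png',cv2.resize(img[185:225,262:316][:,:,::-1],None,fx=12,fy=12,interpolation=0))
def at(u,v,z):
    n=cv2.undistortPoints(np.array([[[u,v]]],float),K,D)[0,0]; r=M[:3,:3]@[n[0],n[1],1]; return M[:3,3]+r*(z-M[2,3])/r[2]
g=lambda x,y:(x/1.4,y/1.4)
print('hole',at(*g(404,287),.1304))
L=at(*g(95,283),.127);Rr=at(*g(676,289),.127);d=Rr-L;print(L,Rr,(L+Rr)/2,np.linalg.norm(d),'yaw',np.degrees(np.arctan2(-d[0],d[1])))
# strap bolt heads
q=[at(*g(*x),z) for x,z in [((196,224),.15),((576,228),.15),((209,352),.12),((562,352),.12)]]
# plane from depth
P=a['P']
box=np.zeros(P.shape[:2],bool); box[172:236,165:385]=1; box[185:225,270:308]=0
Q=P[box];Q=Q[~np.isnan(Q[:,2])]
for i in range(4):
    m=Q.mean(0);V=np.linalg.svd(Q-m)[2];n=V[2]*np.sign(V[2][2]);Q=Q[np.abs((Q-m)@n)<.004]
print('plane',m,n,'lean',np.degrees(np.arccos(n[2])),'yaw',np.degrees(np.arctan2(-n[1],-n[0])),len(Q))
h=at(*g(404,287),.1304);print('plane offset of hole pt',(h-m)@n)
# rail bolts on tie: plate outline saturation
hsv=cv2.cvtColor(img,cv2.COLOR_RGB2HSV);print(hsv[205,265:315,1].tolist());print(hsv[185:226,289,1].tolist());print(hsv[200,100:135,1].tolist(),hsv[200,440:475,1].tolist())
```

```text
hole [ 0.55151236 -0.20460798  0.1304    ]
[ 0.54006155 -0.36386879  0.127     ] [ 0.56616317 -0.06371927  0.127     ] [ 0.55311236 -0.21379403  0.127     ] 0.3012823154343675 yaw -4.970055230368868
plane [ 0.54938795 -0.21550124  0.1304905 ] [-0.42048293  0.0368265   0.90655276] lean 24.96676686948944 yaw -5.005274984230047 12519
plane offset of hole pt -0.000574157319521475
[25, 28, 25, 23, 27, 25, 22, 20, 11, 7, 9, 12, 11, 9, 11, 10, 15, 16, 16, 17, 15, 3, 34, 112, 128, 124, 123, 127, 123, 126, 124, 124, 125, 124, 125, 128, 110, 70, 46, 24, 20, 20, 20, 20, 19, 18, 19, 17, 20, 21]
[28, 25, 27, 27, 26, 36, 59, 80, 103, 105, 107, 111, 99, 47, 33, 35, 38, 64, 99, 128, 128, 132, 125, 121, 128, 118, 115, 116, 120, 121, 134, 128, 112, 74, 27, 25, 26, 29, 25, 29, 27]
[122, 122, 123, 124, 122, 125, 119, 121, 124, 120, 121, 124, 121, 121, 121, 121, 111, 86, 60, 43, 27, 26, 27, 25, 25, 27, 25, 25, 26, 27, 27, 25, 27, 25, 25] [28, 28, 28, 28, 28, 29, 28, 30, 29, 26, 26, 26, 28, 29, 29, 30, 36, 54, 70, 88, 109, 109, 107, 108, 110, 110, 109, 112, 113, 111, 115, 118, 120, 121, 117]
```

View pics/w1c.png

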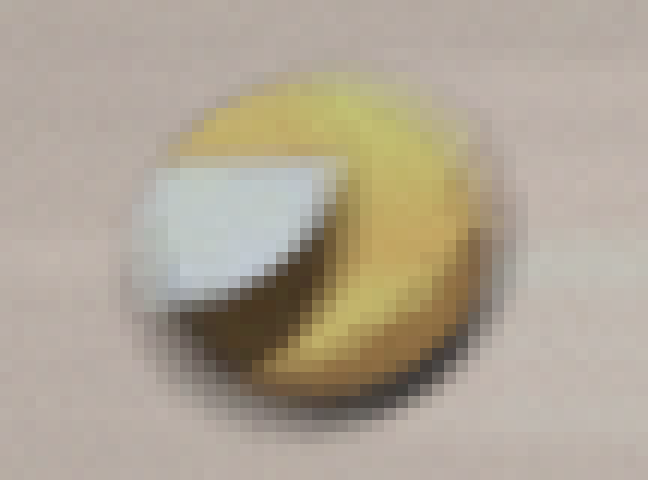

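```bash
cat >> h.py <<'E'
RAIL=railR(-5.0); O=np.array([.5532,-.2138,.125]); RT=toolR(RAIL)
E
python3 - <<'E'
from h import *
a=np.load('w1.npz');K,D,M=a['K'],a['D'],a['M'];Wc=np.linalg.inv(M)
def px(q):
    w=O+RAIL.apply(q); c=Wc[:3,:3]@w+Wc[:3,3]; return (cv2.projectPoints(c.reshape(1,3),np.zeros(3),np.zeros(3),K,D)[0].ravel()-[262,185])*12
for z,r,dy in((.006,.0105,.009),(0,.0104,0),(-.018,.0104,0)):
    print(z,[px([r*np.cos(t),r*np.sin(t)+dy,z]).round().astype(int).tolist() for t in np.radians([0,30,60,90,135,180,270])])
for dx in (-.01,-.005,0,.005): print('nut top rim',dx,[px([dx+.0105*np.cos(t),.0105*np.sin(t),-.018]).round().astype(int).tolist() for t in np.radians([0,30,60,90])])
DR=R.from_euler('xyz',[180,0,167.5],degrees=True)
rows(np.array([.549,.254,.25]),DR,16)
E
```

```text
0.006 [[316, 410], [405, 388], [472, 327], [498, 242], [449, 118], [322, 65], [139, 238]]
0 [[165, 375], [252, 354], [316, 294], [341, 211], [291, 91], [167, 40], [-8, 208]]
-0.018 [[170, 286], [251, 267], [311, 210], [335, 132], [288, 19], [172, -29], [8, 128]]
nut top rim -0.01 [[171, 138], [254, 117], [315, 59], [339, -21]]
nut top rim -0.005 [[171, 213], [253, 193], [314, 136], [338, 56]]
nut top rim 0 [[170, 288], [252, 268], [313, 211], [336, 132]]
nut top rim 0.005 [[170, 362], [251, 342], [312, 286], [335, 208]]
16 rows of [0.0011, 0.029, -0.0007] [0.11, 1.58, 0.51] | total shift [-0.0147  0.4634 -0.0044]
```

```bash
python3 -m handwheel '[[0.0011,0.029,-0.0007,0.11,1.58,0.51],[0.0011,0.029,-0.0007,0.11,1.58,0.51],[0.0011,0.029,-0.0007,0.11,1.58,0.51],[0.0011,0.029,-0.0007,0.11,1.58,0.51],[0.0011,0.029,-0.0007,0.11,1.58,0.51],[0.0011,0.029,-0.0007,0.11,1.58,0.51],[0.0011,0.029,-0.0007,0.11,1.58,0.51],[0.0011,0.029,-0.0007,0.11,1.58,0.51]]'
python3 -m handwheel '[[0.0011,0.029,-0.0007,0.11,1.58,0.51],[0.0011,0.029,-0.0007,0.11,1.58,0.51],[0.0011,0.029,-0.0007,0.11,1.58,0.51],[0.0011,0.029,-0.0007,0.11,1.58,0.51],[0.0011,0.029,-0.0007,0.11,1.58,0.51],[0.0011,0.029,-0.0007,0.11,1.58,0.51],[0.0011,0.029,-0.0007,0.11,1.58,0.51],[0.0011,0.029,-0.0007,0.11,1.58,0.51]]'
python3 - <<'E'
from h import *
a=shot('wrist'); np.savez('w2.npz',P=a['P'],img=a['c']['img'],M=a['M'],K=a['K'],D=a['D'])
cv2.imwrite('pics/w2.png',np.clip(a['c']['img'][:,:,::-1].astype(float)*1.3,0,255).astype(np.uint8))
P=a['P'];Q=P[np.abs(P[...,2]-.153)<.004];Q=Q[(np.linalg.norm(Q[:,:2]-[.549,.254],axis=1)<.03)];print(len(Q),Q.mean(0),Q.min(0),Q.max(0))
print(pose()[0])
E
```

```text
time: 2.87
ee_pos: [0.5145, 0.0312, 0.2443]
tcp_rot: [179.5, 12.4, 171.5]
wrist_force: [0.7, -0.5, -0.2]
opening: 0.0854
time: 3.53
ee_pos: [0.5466, 0.2611, 0.25]
tcp_rot: [-180.0, -0.3, 167.4]
wrist_force: [0.1, 0.2, 0.6]
opening: 0.0851
851 [0.54934251 0.25619471 0.15303678] [0.53940708 0.24525476 0.14900967] [0.56046438 0.26662329 0.155326  ]
[0.54731992 0.2651235  0.2477054 ]
```

View pics/w2.png

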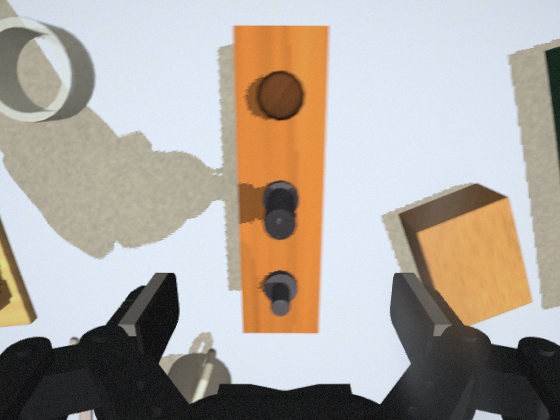

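The wrist view shows the drift between the jaws' approach line at (280,222), standing in the block between the awl (280,95) and the punch (280,300). I'll now descend over it.

Run:
```python
from h import *
DR=R.from_euler('xyz',[180,0,167.5],degrees=True); print(pose()[0])
rows(np.array([.5493,.2553,.120]),DR,8)
```

```text
[0.54731992 0.2651235  0.2477054 ]
8 rows of [-0.0006, -0.0011, 0.016] [0.0, -0.07, 0.0] | total shift [-0.0053 -0.0092  0.1277]
```

```bash
python3 -m handwheel '[[0,0,0.01,0,0,0],[0,0,0.01,0,0,0],[0,0,0.01,0,0,0],[0,0,0.01,0,0,0],[0,0,0,0,0,0],[0,0,0,0,0,0],[0,0,0,0,0,0],[0,0,0,0,0,0]]'
python3 - <<'E'
from h import *
DR=R.from_euler('xyz',[180,0,167.5],degrees=True); print(pose()[0])
rows(np.array([.5493,.2553,.120]),DR,8)
E
```

```text
time: 4.25
ee_pos: [0.5468, 0.2594, 0.2112]
tcp_rot: [179.9, -0.2, 167.4]
wrist_force: [-0.1, 0.7, 0.2]
opening: 0.0855
[0.54680364 0.25939031 0.21118643]
8 rows of [-0.0004, -0.0004, 0.0114] [0.01, -0.02, -0.01] | total shift [-0.0036 -0.0036  0.0912]
```

```bash
python3 -m handwheel '[[-0.0018,-0.0018,0.01,0,0,0],[-0.0018,-0.0018,0.011,0,0,0],[0,0,0.014,0,0,0],[0,0,0.014,0,0,0],[0,0,0.014,0,0,0],[0,0,0.014,0,0,0],[0,0,0.014,0,0,0],[0,0,0,0,0,0]]' 1 60
python3 - <<'E'
from h import *
DR=R.from_euler('xyz',[180,0,167.5],degrees=True); print(pose()[0])
rows(np.array([.5493,.2553,.120]),DR,1)
E
python3 -m handwheel '[[0,0,0,0,0,0],[0,0,0,0,0,0],[0,0,0,0,0,0],[0,0,0,0,0,0],[0,0,0,0,0,0],[0,0,0,0,0,0],[0,0,0,0,0,0],[0,0,0,0,0,0]]' -1 60
```

```text
time: 4.92
ee_pos: [0.5477, 0.2545, 0.115]
tcp_rot: [-179.8, -0.5, 167.4]
wrist_force: [-0.2, 0.3, -0.4]
opening: 0.0851
[0.54766765 0.25454804 0.11503633]
1 rows of [-0.0014, 0.0011, -0.005] [-0.15, -0.45, -0.06] | total shift [-0.0014  0.0011 -0.005 ]
time: 5.58
ee_pos: [0.5494, 0.2557, 0.12]
tcp_rot: [179.9, -0.2, 167.5]
wrist_force: [-0.1, 1.0, 6.1]
opening: 0.0207
```

```bash
python3 -m handwheel '[[0,0,-0.006,0,0,0],[0,0,-0.012,0,0,0],[0,0,-0.02,0,0,0],[0,0,-0.025,0,0,0],[0,0,-0.025,0,0,0],[0,0,-0.025,0,0,0],[0,0,-0.02,0,0,0],[0,0,0,0,0,0]]' -1 90
python3 - <<'E'
from h import *
p,r,s=pose(); print(p,s['opening'],s['wrist_force'],s['torque'])
# drift z at TCP ~0.110 -> TCP above nose .110; target nose at rail (0.001,.0045,.05)
for z in (.05,.01): rows(O+RAIL.apply([.001,.0045,z+.110]),RT,16)
print(O+RAIL.apply([.001,.0045,.05+.110]))
E
```

```text
time: 6.25
ee_pos: [0.5503, 0.2555, 0.2572]
tcp_rot: [179.8, 0.1, 167.4]
wrist_force: [1.2, -0.1, -2.3]
opening: 0.02
[0.55028829 0.25547223 0.25721745] 0.020007327341628606 [ 1.2289843  -0.13698733 -2.28160198] [ 0.05431719 -0.06038811 -0.02139982]
16 rows of [-0.0008, -0.029, -0.0009] [-0.09, -1.56, -0.47] | total shift [-0.0382 -0.4617 -0.015 ]
16 rows of [-0.0014, -0.0289, 0.0016] [-0.09, -1.56, -0.47] | total shift [-0.0549 -0.4596  0.0213]
[ 0.48713345 -0.20350274  0.27043186]
```

```bash
python3 -m handwheel '[[-0.0008,-0.029,-0.0015,-0.09,-1.56,-0.47],[-0.0008,-0.029,-0.0015,-0.09,-1.56,-0.47],[-0.0008,-0.029,-0.0015,-0.09,-1.56,-0.47],[-0.0008,-0.029,-0.0009,-0.09,-1.56,-0.47],[-0.0008,-0.029,-0.0009,-0.09,-1.56,-0.47],[-0.0008,-0.029,-0.0009,-0.09,-1.56,-0.47],[-0.0008,-0.029,-0.0009,-0.09,-1.56,-0.47],[-0.0008,-0.029,-0.0009,-0.09,-1.56,-0.47]]'
python3 -m handwheel '[[-0.0008,-0.029,-0.0009,-0.09,-1.56,-0.47],[-0.0008,-0.029,-0.0009,-0.09,-1.56,-0.47],[-0.0008,-0.029,-0.0009,-0.09,-1.56,-0.47],[-0.0008,-0.029,-0.0009,-0.09,-1.56,-0.47],[-0.0008,-0.029,-0.0009,-0.09,-1.56,-0.47],[-0.0008,-0.029,-0.0009,-0.09,-1.56,-0.47],[-0.0008,-0.029,-0.0004,-0.09,-1.56,-0.47],[-0.0008,-0.029,0,-0.09,-1.56,-0.47]]'
python3 -m handwheel '[[0,0,0,0,0,0],[0,0,0,0,0,0],[0,0,0,0,0,0],[0,0,0,0,0,0],[0,0,0,0,0,0],[0,0,0,0,0,0],[0,0,0,0,0,0],[0,0,0,0,0,0]]'
cat >> h.py <<'E'
def st(x=.001,y=.0045,z=.05,n=1,L=.110):
    p,r,s=pose(); nose=p+r.apply([0,0,L]); print('t',round(s['time'],2),'nose in rail mm',np.round(RAIL.inv().apply(nose-O)*1e3,1),'axis err deg',np.round((RT.inv()*r).as_rotvec(degrees=True),2),
      'F rail',np.round(RAIL.inv().apply(s['wrist_force']),1),'Tq tool',np.round(r.inv().apply(s['torque']),2),'op',round(s['opening'],4))
    rows(O+RAIL.apply([x,y,z+L]),RT,n)
E
python3 - <<'E'
from h import *
st()
a=shot('wrist'); np.savez('w3.npz',P=a['P'],img=a['c']['img'],M=a['M'],K=a['K'],D=a['D'])
cv2.imwrite('pics/w3.png',cv2.resize(np.clip(a['c']['img'][100:380,120:440,::-1].astype(float)*1.4,0,255).astype(np.uint8),None,fx=2.1,fy=2.1,interpolation=3))
E
```

```text
time: 6.92
ee_pos: [0.5102, 0.025, 0.2594]
tcp_rot: [179.7, 12.3, 171.2]
wrist_force: [0.5, -0.6, -2.3]
opening: 0.0201
time: 7.58
ee_pos: [0.486, -0.2056, 0.2663]
tcp_rot: [-179.8, 24.8, 175.1]
wrist_force: [1.1, 0.6, -3.3]
opening: 0.0202
time: 8.25
ee_pos: [0.4872, -0.2039, 0.2675]
tcp_rot: [-179.8, 24.8, 175.2]
wrist_force: [0.3, 0.4, -2.6]
opening: 0.0199
t 8.25 nose in rail mm [-0.5  3.9 47.3] axis err deg [ 0.11  0.23 -0.15] F rail [-0.8  0.4 -2.5] Tq tool [ 0.    0.66 -0.02] op 0.0199
1 rows of [-0.0011, 0.0004, -0.0027] [-0.11, -0.23, 0.15] | total shift [-0.0011  0.0004 -0.0027]
```

View pics/w3.png

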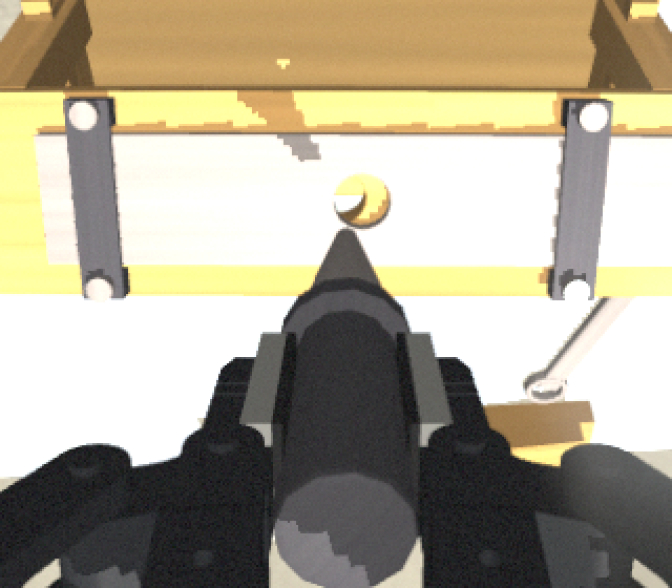

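The drift is held straight, with its nose at crop (346,235), and the plate hole is at crop (362,200). I'll check the nose's pixel against prediction and re-measure the hole.

Run:
```python
from h import *
a=np.load('w3.npz');K,D,M=a['K'],a['D'],a['M']; p,r,s=pose()
T=np.linalg.inv(np.array(cams.camera('wrist')['tool_from_camera']))
for L in (.106,.110,.114):
  for x in (-.002,0,.002):
    c=T[:3,:3]@[x,0,L]+T[:3,3]; print(L,x,(cv2.projectPoints(c.reshape(1,3),np.zeros(3),np.zeros(3),K,D)[0].ravel()-[120,100])*2.1)
def at(u,v,z):
    n=cv2.undistortPoints(np.array([[[u,v]]],float),K,D)[0,0]; q=M[:3,:3]@[n[0],n[1],1]; return M[:3,3]+q*(z-M[2,3])/q[2]
h=at(362/2.1+120,200/2.1+100,.1304); print('hole',h,RAIL.inv().apply(h-O)*1e3)
m=at((75+601-12+0)/2/2.1*0+ (( 90+582)/2)/2.1+120,200/2.1+100,.137); print('strap mid',RAIL.inv().apply(m-O)*1e3)
```

```text
0.106 -0.002 [344.83474093 243.18335759]
0.106 0 [344.84216326 237.14962272]
0.106 0.002 [344.84962261 231.0865126 ]
0.11 -0.002 [344.8372407  239.29603953]
0.11 0 [344.84455471 233.3463902 ]
0.11 0.002 [344.85190455 227.36830327]
0.114 -0.002 [344.83966483 235.52693117]
0.114 0 [344.84687357 229.65913093]
0.114 0.002 [344.85411702 223.76378727]
hole [ 0.55066155 -0.20336884  0.1304    ] [-0.83368238 10.17022468  6.34699324]
strap mid [-2.96715703  0.63909773 14.62414308]
```

```bash
python3 -m handwheel '[[-0.0005,0.0006,0.008,0,0,0],[-0.0005,0.0006,0.008,0,0,0],[0,0,0.008,-0.1,-0.2,0.1],[0,0,0.006,0,0,0],[0,0,0.004,0,0,0],[0,0,0.003,0,0,0],[0,0,0,0,0,0],[0,0,0,0,0,0]]'
python3 - <<'E'
from h import *
st(0.0005,.005,-.009)
E
python3 -m handwheel '[[0,0,0.003,0,0,0],[0,0,0.003,0,0,0],[0,0,0.003,0,0,0],[0,0,0.003,0,0,0],[0,0,0.003,0,0,0],[0,0,0.002,0,0,0],[0,0,0,0,0,0],[0,0,0,0,0,0]]'
python3 - <<'E'
from h import *
st(0.0005,.005,-.009)
E
```

```text
time: 9.02
ee_pos: [0.5036, -0.2047, 0.2344]
tcp_rot: [-180.0, 25.0, 175.0]
wrist_force: [1.6, 0.1, -1.9]
opening: 0.02
t 9.02 nose in rail mm [ 0.6  4.7 10.3] axis err deg [ 0.03  0.03 -0.  ] F rail [ 0.6  0.2 -2.4] Tq tool [-0.03  0.71 -0.  ] op 0.02
1 rows of [0.0002, 0.0003, 0.0193] [-0.03, -0.03, 0.0] | total shift [0.0002 0.0003 0.0193]
time: 9.68
ee_pos: [0.5106, -0.2053, 0.2188]
tcp_rot: [-180.0, 25.0, 175.0]
wrist_force: [0.7, -0.1, -2.5]
opening: 0.0196
t 9.68 nose in rail mm [ 0.5  4.7 -6.8] axis err deg [0.02 0.04 0.  ] F rail [-0.4 -0.  -2.5] Tq tool [ 0.04  0.68 -0.02] op 0.0196
1 rows of [0.0, 0.0002, 0.0022] [-0.02, -0.04, -0.0] | total shift [0.     0.0002 0.0022]
```

```bash
python3 -m handwheel '[[0,0,0.002,0,0,0],[0,0,0.002,0,0,0],[0,0,0.002,0,0,0],[0,0,0.002,0,0,0],[0,-0.0003,0.001,0,0,0],[0,-0.0002,0.001,0,0,0],[0,0,0,0,0,0],[0,0,0,0,0,0]]' -1 120
python3 - <<'E'
from h import *
st(0.0005,.0035,-.027)
E
python3 -m handwheel '[[0,-0.0003,0.001,0,0,0],[0,-0.0003,0.001,0,0,0],[0,-0.0002,0.001,0,0,0],[0,-0.0001,0.001,0,0,0],[0,-0.0001,0.001,0,0,0],[0,0,0,0,0,0],[0,0,0,0,0,0],[0,0,0,0,0,0]]'
python3 - <<'E'
from h import *
st(0.0005,.0035,-.027)
E
```

```text
time: 10.35
ee_pos: [0.5147, -0.2056, 0.2096]
tcp_rot: [179.9, 24.9, 175.0]
wrist_force: [-2.6, 3.6, -1.9]
opening: 0.0196
t 10.35 nose in rail mm [  0.3   5.  -16.8] axis err deg [-0.06  0.06 -0.02] F rail [-3.4  3.4 -0.5] Tq tool [-1.26  1.19 -0.  ] op 0.0196
1 rows of [-0.0001, -0.0014, 0.0101] [0.06, -0.06, 0.02] | total shift [-0.0001 -0.0014  0.0101]
time: 11.02
ee_pos: [0.5167, -0.2067, 0.205]
tcp_rot: [179.9, 24.9, 175.0]
wrist_force: [-2.3, 4.8, -1.4]
opening: 0.0195
t 11.02 nose in rail mm [  0.2   4.  -21.8] axis err deg [-0.06  0.06 -0.01] F rail [-3.1  4.6 -0.1] Tq tool [-1.31  1.22 -0.01] op 0.0195
1 rows of [-0.0002, -0.0004, 0.0052] [0.06, -0.06, 0.01] | total shift [-0.0002 -0.0004  0.0052]
```

```bash
python3 -m handwheel '[[0.0005,-0.0002,0.001,0,0,0],[0.0005,-0.0002,0.001,0,0,0],[0,-0.0002,0.001,0,0,0],[0,-0.0002,0.001,0,0,0],[0,-0.0002,0.001,0,0,0],[0,0,0,0,0,0],[0,0,0,0,0,0],[0,0,0,0,0,0]]'
python3 - <<'E'
from h import *
st(-0.0005,.0035,-.027)
E
```

```text
time: 11.68
ee_pos: [0.518, -0.2079, 0.2003]
tcp_rot: [180.0, 25.0, 175.0]
wrist_force: [-2.0, 5.5, -0.8]
opening: 0.0196
t 11.68 nose in rail mm [ -0.5   2.9 -26.7] axis err deg [-0.06  0.03 -0.02] F rail [-2.6  5.3  0.3] Tq tool [-1.27  0.98 -0.  ] op 0.0196
1 rows of [0.0001, 0.0007, 0.0003] [0.06, -0.03, 0.02] | total shift [0.0001 0.0007 0.0003]
```

```bash
python3 -m handwheel '[[0,-0.0001,0.0012,0,0,0],[0,-0.0002,0.0012,0,0,0],[0,-0.0001,0.0012,0,0,0],[0,-0.0002,0.0012,0,0,0],[0,-0.0001,0.0012,0,0,0],[0,-0.0002,0.0012,0,0,0],[0,0,0,0,0,0],[0,0,0,0,0,0]]'
python3 - <<'E'
from h import *
st(-0.0005,.0015,-.04)
E
python3 -m handwheel '[[0,-0.0001,0.0012,0,0,0],[0,-0.0002,0.0012,0,0,0],[0,-0.0001,0.0012,0,0,0],[0,-0.0002,0.0012,0,0,0],[0,-0.0001,0.0012,0,0,0],[0,-0.0002,0.0012,0,0,0],[0,0,0,0,0,0],[0,0,0,0,0,0]]'
python3 - <<'E'
from h import *
st(-0.0005,.0005,-.05)
E
```

```text
time: 12.35
ee_pos: [0.5209, -0.2091, 0.1936]
tcp_rot: [180.0, 25.0, 175.0]
wrist_force: [-2.6, 5.1, -1.9]
opening: 0.0198
t 12.35 nose in rail mm [ -0.6   2.  -34. ] axis err deg [-0.05  0.04 -0.02] F rail [-3.5  4.9 -0.4] Tq tool [-1.2   1.03 -0.03] op 0.0198
1 rows of [-0.0, -0.0004, 0.006] [0.05, -0.04, 0.02] | total shift [-0.     -0.0004  0.006 ]
time: 13.02
ee_pos: [0.5237, -0.2102, 0.187]
tcp_rot: [180.0, 24.9, 175.0]
wrist_force: [-3.2, 4.7, -1.0]
opening: 0.0198
t 13.02 nose in rail mm [ -0.8   1.1 -41.3] axis err deg [-0.05  0.06 -0.01] F rail [-3.7  4.4  0.6] Tq tool [-1.23  1.12  0.04] op 0.0198
1 rows of [-0.0002, -0.0005, 0.0087] [0.05, -0.06, 0.01] | total shift [-0.0002 -0.0005  0.0087]
```

```bash
python3 -m handwheel '[[0,-0.0001,0.0012,0,0,0],[0,-0.0001,0.0012,0,0,0],[0,-0.0001,0.0012,0,0,0],[0,-0.0001,0.0012,0,0,0],[0,-0.0001,0.0012,0,0,0],[0,-0.0001,0.0012,0,0,0],[0,0,0,0,0,0],[0,0,0,0,0,0]]'
python3 - <<'E'
from h import *
st(-0.0005,.0005,-.05)
E
```

```text
time: 13.68
ee_pos: [0.5266, -0.211, 0.1802]
tcp_rot: [179.9, 24.9, 175.0]
wrist_force: [-1.6, 4.8, -2.8]
opening: 0.0199
t 13.68 nose in rail mm [ -1.    0.5 -48.7] axis err deg [-0.06  0.08 -0.01] F rail [-3.   4.7 -1.7] Tq tool [-1.15  1.17 -0.04] op 0.0199
1 rows of [-0.0004, 0.0001, 0.0013] [0.06, -0.08, 0.01] | total shift [-0.0004  0.0001  0.0013]
```

```bash
python3 -m handwheel '[[0,0,0.0012,0,0,0],[0,0,0.0012,0,0,0],[0,0,0.0012,0,0,0],[0,0,0.0012,0,0,0],[0,0,0.001,0,0,0],[0,0,0,0,0,0],[0,0,0,0,0,0],[0,0,0,0,0,0]]'
python3 - <<'E'
from h import *
st(-0.0005,.0005,-.065)
E
```

```text
time: 14.35
ee_pos: [0.5291, -0.2113, 0.175]
tcp_rot: [179.9, 24.9, 175.0]
wrist_force: [-2.3, 6.0, -2.0]
opening: 0.0197
t 14.35 nose in rail mm [ -1.    0.5 -54.4] axis err deg [-0.06  0.08 -0.01] F rail [-3.4  5.7 -0.6] Tq tool [-1.09  1.19 -0.01] op 0.0197
1 rows of [-0.0004, 0.0001, 0.0106] [0.06, -0.08, 0.01] | total shift [-0.0004  0.0001  0.0106]
```

```bash
python3 -m handwheel '[[0,0,0.0013,0,0,0],[0,0,0.0013,0,0,0],[0,0,0.0013,0,0,0],[0,0,0.0013,0,0,0],[0,0,0.0013,0,0,0],[0,0,0.0013,0,0,0],[0,0,0.0013,0,0,0],[0,0,0,0,0,0]]'
python3 - <<'E'
from h import *
st(-0.0005,.0005,-.069)
E
python3 -m handwheel '[[0,0,0.001,0,0,0],[0,0,0.001,0,0,0],[0,0,0.001,0,0,0],[0,0,0,0,0,0],[0,0,0,0,0,0],[0,0,0,0,0,0],[0,0,0,0,0,0],[0,0,0,0,0,0]]'
python3 - <<'E'
from h import *
st(-0.0005,.0005,-.069)
E
```

```text
time: 15.02
ee_pos: [0.5329, -0.2116, 0.1672]
tcp_rot: [180.0, 24.9, 175.0]
wrist_force: [-4.7, 5.2, 0.8]
opening: 0.0196
t 15.02 nose in rail mm [ -0.8   0.5 -63.1] axis err deg [-0.05  0.06 -0.01] F rail [-4.3  4.8  2.9] Tq tool [-1.23  1.4  -0.01] op 0.0196
1 rows of [-0.0002, 0.0001, 0.0059] [0.05, -0.06, 0.01] | total shift [-0.0002  0.0001  0.0059]
time: 15.68
ee_pos: [0.5341, -0.2117, 0.1645]
tcp_rot: [180.0, 24.9, 175.0]
wrist_force: [-5.0, 5.1, 0.9]
opening: 0.0194
t 15.68 nose in rail mm [ -0.8   0.5 -66.1] axis err deg [-0.05  0.06 -0.01] F rail [-4.5  4.6  3.1] Tq tool [-1.22  1.42 -0.01] op 0.0194
1 rows of [-0.0002, 0.0001, 0.0029] [0.05, -0.06, 0.01] | total shift [-0.0002  0.0001  0.0029]
```

```bash
python3 -m handwheel '[[0,0,0.0006,0,0,0],[0,0,0.0006,0,0,0],[0,0,0.0006,0,0,0],[0,0,0.0006,0,0,0],[0,0,0,0,0,0],[0,0,0,0,0,0],[0,0,0,0,0,0],[0,0,0,0,0,0]]'
python3 - <<'E'
from h import *
st(-0.0005,.0005,-.069)
E
```

```text
time: 16.35
ee_pos: [0.5351, -0.2118, 0.1626]
tcp_rot: [180.0, 24.9, 175.0]
wrist_force: [-7.5, 6.6, 3.9]
opening: 0.0194
t 16.35 nose in rail mm [ -0.8   0.5 -68.2] axis err deg [-0.05  0.06 -0.01] F rail [-5.6  5.9  6.9] Tq tool [-1.28  1.76  0.04] op 0.0194
1 rows of [-0.0002, 0.0001, 0.0008] [0.05, -0.06, 0.01] | total shift [-0.0002  0.0001  0.0008]
```

```bash
python3 -m handwheel '[[0,0,0.0005,0,0,0],[0,0,0.0005,0,0,0],[0,0,0.0003,0,0,0],[0,0,0,0,0,0],[0,0,0,0,0,0],[0,0,0,0,0,0],[0,0,0,0,0,0],[0,0,0,0,0,0]]'
python3 - <<'E'
from h import *
st(-0.0005,.0005,-.069)
a=shot('wrist'); np.savez('w4.npz',P=a['P'],M=a['M'])
cv2.imwrite('pics/w4.png',cv2.resize(np.clip(a['c']['img'][100:380,120:440,::-1].astype(float)*1.6,0,255).astype(np.uint8),None,fx=2.1,fy=2.1,interpolation=3))
E
```

```text
time: 17.02
ee_pos: [0.5352, -0.2118, 0.1626]
tcp_rot: [180.0, 25.0, 175.0]
wrist_force: [-18.0, 9.7, 12.5]
opening: 0.0192
t 17.02 nose in rail mm [ -0.6   0.5 -68.3] axis err deg [-0.03  0.03 -0.  ] F rail [-11.7   8.1  19.3] Tq tool [-1.64  2.83  0.06] op 0.0192
1 rows of [-0.0, 0.0001, 0.0007] [0.03, -0.03, 0.0] | total shift [-0.      0.0001  0.0007]
```

View pics/w4.png

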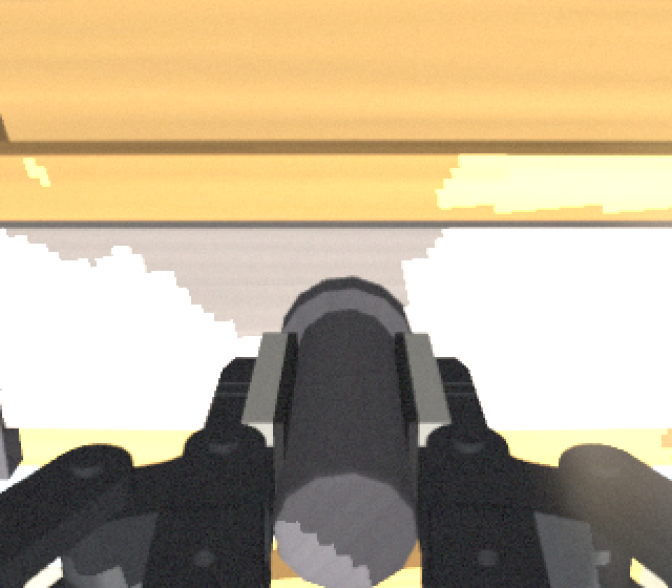

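The drift has stopped hard with Fz rising to 19 N and no further motion. The wrist view shows its collar at (346,300) down on the plate. I'll unload it, release, and back off along the axis.

```bash
python3 -m handwheel '[[0,0,-0.0006,0,0,0],[0,0,-0.0006,0,0,0],[0,0,0,0,0,0],[0,0,0,0,0,0],[0,0,0,0,0,0],[0,0,0,0,0,0],[0,0,0,0,0,0],[0,0,0,0,0,0]]' -1 25
python3 - <<'E'
from h import *
st()
E
python3 -m handwheel '[[0,0,0,0,0,0],[0,0,0,0,0,0],[0,0,0,0,0,0],[0,0,0,0,0,0],[0,0,0,0,0,0],[0,0,0,0,0,0],[0,0,0,0,0,0],[0,0,0,0,0,0]]' 1 25
python3 -m handwheel '[[0,0,-0.005,0,0,0],[0,0,-0.01,0,0,0],[0,0,-0.02,0,0,0],[0,0,-0.025,0,0,0],[0,0,-0.025,0,0,0],[0,0,-0.02,0,0,0],[0,0,-0.01,0,0,0],[0,0,0,0,0,0]]'
python3 - <<'E'
from h import *
st()
a=shot('wrist'); np.savez('w5.npz',P=a['P'],M=a['M'],K=a['K'],D=a['D'])
cv2.imwrite('pics/w5.png',cv2.resize(np.clip(a['c']['img'][...,::-1].astype(float)*1.2,0,255).astype(np.uint8),None,fx=1.4,fy=1.4,interpolation=3))
E
```

```text
time: 17.73
ee_pos: [0.5351, -0.2118, 0.1626]
tcp_rot: [180.0, 24.9, 175.0]
wrist_force: [-7.2, 5.8, 3.9]
opening: 0.0198
t 17.73 nose in rail mm [ -0.8   0.5 -68.2] axis err deg [-0.05  0.05 -0.01] F rail [-5.2  5.1  6.8] Tq tool [-1.36  1.7  -0.08] op 0.0198
1 rows of [-0.0015, 0.0042, -0.1182] [0.05, -0.05, 0.01] | total shift [-0.0015  0.0042 -0.1182]
time: 18.4
ee_pos: [0.5354, -0.2125, 0.1623]
tcp_rot: [-180.0, 25.0, 175.0]
wrist_force: [-0.8, -0.5, -0.0]
opening: 0.085
time: 19.07
ee_pos: [0.4871, -0.2085, 0.27]
tcp_rot: [-179.9, 25.2, 175.0]
wrist_force: [0.6, 0.1, 0.6]
opening: 0.0853
t 19.07 nose in rail mm [ 1.6 -0.7 49.5] axis err deg [ 0.13 -0.22 -0.02] F rail [0.8 0.2 0.3] Tq tool [-0.02  0.37  0.  ] op 0.0853
1 rows of [0.0002, 0.005, -0.0005] [-0.13, 0.22, 0.02] | total shift [ 0.0002  0.005  -0.0005]
```

View pics/w5.png

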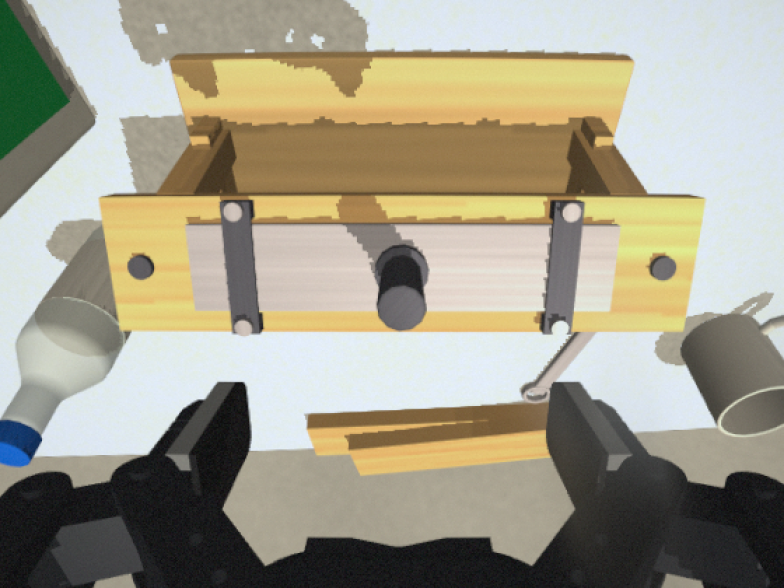

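The drift stands upright with its collar at (401,268). The plate's ends (about 190 and 616) are centred on the straps (about 240 and 566). I'll check the handle-top height before handing in.

Run:
```python
from h import *
a=np.load('w5.npz');P=(a['P']-O)@RAIL.as_matrix()*1e3
f=lambda x0,x1,y0,y1:np.nanmedian(P[y0:y1,x0:x1].reshape(-1,3),0).round(1)
print('handle top',f(277,297,212,226),'plate',f(200,250,185,215),f(320,370,185,215))
s=pose()[2];print(s['time'],s['qd'].round(2))
print(order.job_done())
```

```text
handle top [-1.6  0.4 74.5] plate [  5.9 -48.    6.5] [ 5.4 46.7  6.5]
19.1167 [ 0.27  1.35 -2.44 -1.02 -0.08  0.14]
the job is handed in; nothing more can be done
None
```

The drift is standing in the rail with its collar on the tie plate. The job was handed in at 19.1 s, and the hand-in reported no verdict.

- **Moves:** I lifted the drift straight out of the block and entered the lens between the two holes with no contact force. I then moved over to the rail hole's axis as the taper went in. The nose did not catch on the nut plate, so no feeling along the slope was needed.
- **Forces:** Side forces stayed around 3–6 N on the way in. Seating pushed the wrist force to about 24 N at the hard stop. I eased that off, opened the gripper and backed away about 115 mm along the axis.
- **Seating:** The handle top measured 74.5 mm above the rail's face, against 74 mm expected when fully home. The plate's surface read 6.5 mm against a nominal 6 mm, so the collar is on the plate to within camera error.
- **Alignment:** In the last wrist picture the plate's ends are centred on the straps and the end bolts to about 1 mm. The drift's handle top sat within about 1.6 mm of the rail hole's axis.
- **Disagreements:** By the arm's own position the nose stopped at 68.3 mm rather than 69 mm. Estimates of the plate's starting offset differed by about 0.5 mm between views. Both are within calibration error.
- **Not checked:** The nut plate could not be seen, and I did not re-measure the other tools or bystanders at the end. The arm was still settling very slightly at hand-in, at under 2.5 degrees/s, well clear of everything.

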